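Reset the tripped breaker under the push-latch cover

ROBOT

A 6-joint arm with a two-finger parallel gripper is mounted at the origin on a cart in front of the work surface, level with it; the furniture and walls round the work are solid. World frame = base frame: x ahead of the robot, y to its left, z up, the work surface at z = 0. Lengths are in m, angles in rad, forces in N, time in s.
With the tool pointing down it reaches from about 0.35 to 0.975 m from the base axis. Payload 17.4 kg.
Tool frame: the origin (TCP) lies at the very end of the fingers, on their centre line; the grasp point (between the pads) lies 19 mm behind it; z points along the fingers, y is the line along which they close (so a half turn about z gives the same grasp; the last joint's range is limited). The gripper opens to 85 mm and grips with 20 to 120 N. Pads are 22 mm wide; open, the fingers measure 114 mm over their backs; the gripper's body (76 mm by 85 mm) begins 54 mm behind the grasp point. The pads swing forward as they close: fully open they stand 13 mm farther back than shut.
Start: joints at [1.116, 0.116, 1.442, -0, 1.584, -0.038], TCP at [0.273, 0.617, 0.231] pointing down, gripper open.
Joint ranges: [-2.83, 2.83], [-0.83, 2.19], [0.07, 2.5], [-1.14, 4.28], [0.01, 3], [-2.97, 2.97]. Speed limits (rad/s): [1.89, 1.89, 2.22, 3.14, 3.14, 3.14].

INTERFACE

Orientations are given as a rotation vector (axis times angle).
In Python, from cell import manip gives the robot as it stands.
- The arm moves only by the tool servo_tool, never from a script. Its argument "commands" is one flat list of numbers, 4 for each row, row after row: the shift along the tool's x, y, z in m, then the turn about the tool's z in rad. In form: [dx, dy, dz, roll, dx, dy, dz, roll, ...]. A call has 1 to 12 rows; each row shifts and turns the commanded pose from where the row before left it, along the tool's axes as they then stand; what a row does not reach is not made up. A row lasts 1/8 s, in which the tool goes at most 62.5 mm and 10.7 degrees, less where a joint would pass 70% of its speed; a pose out of reach is approached as far as the arm can. A call with a gripper value outside its range is refused whole. "gripper" is the closure, from 0 (fully open) to 1 (shut), set as the call begins (left out, the last holds). The fingers move at their own pace and stop on an object; "squeeze" is the grip in N (left out, the last holds). Time passes only in rows, so rows that do not move let the fingers close. It gives the time, the measured TCP pose, the force, the opening and the grip force at its end, in the units of the state.
- manip.sense(): the state, without advancing time (a new reading comes with each control period).
- manip.snapshot(name): name is "scene" or "top" or "wrist"; returns the picture (480x640x3 uint8, red, green, blue); there is no depth.
- manip.camera_model(name): a dict with "vfov" (degrees; the focal length in pixels is half the picture's height over the tangent of half this angle, whatever the lens; pixels are square), "cx", "cy" (the principal point, pixels), "rvec" (rotation vector, rad) and "tvec" (3), from world to camera coordinates, as OpenCV has them. Camera axes: x right, y down, z forward; pixel columns grow to the right and rows downward; lengths in m; the calibration is good to about 2 mm. A picture is of the moment at which its call begins: read the wrist's pose just before it. camera_model takes no time and is no camera call; for the wrist camera it gives the pose at the moment of the call.
- manip.job_done(): hands the job in; it is judged then, once.
The state is a dict: "clock": time; "qpos": joint angles; "joint_velocities": joint speeds; "tau": joint torques, N m; "ee_pos": TCP position; "tool_rot": TCP orientation; "wrist_force": force on the tool from outside, world axes, zero at the start; "ft_torque": the same for the moment, N m; "width": finger opening in m; "gripper_force": force on a finger pad.
Only numpy, scipy, OpenCV 4.12 (cv2) and the standard library are available. Lean on these libraries where they do the work, as an engineer would, in place of code of your own. Each camera call takes 0.05 s, during which the arm holds its last target. There are 200 camera calls.

TASK

A breaker in the bench power box has tripped. Press the pale push-latch cover at its thumb mark so that it springs open, push the one breaker button that stands out fully back in, then push the cover down from the outside until it latches and stays shut by itself. Use only the fingertips: take hold of nothing, do not press or pull on the inside of the cover, and leave the things lying around where they are.

Things in the scene. Friction and masses are not known exactly. Their poses are not given: they have to be found in the camera images.
- power_box: Dark grey bench power box, 170 (x) by 210 (y) by 78 mm high, screwed to the bench, cannot move. Origin: centre of its underside, on the bench top. x points from its front (three round outlets, towards the robot) to its back (hinge, conduit), y to its left, z up. A well in its top is closed by the pale cover; right of it on the top are a red rocker switch (9 mm proud) and an amber lamp.
- cover (a joint): Cover angle, rad: 0 latched, flush with the box top; positive = open, front edge up, to 1.65. Push-push latch: pressed below flush to its stop (-0.062, 6 mm at the thumb mark; at least 5 mm) and let go, a damped spring swings it up to 1.65 in about 1.7 s and keeps it open. Pushed down to the same stop and let go, it is caught at 0. Short of the stop it springs up again.
- cover_press (a point): Thumb mark, a grey disc of 26 mm on the cover's outer face, mid-width, 98 mm from the hinge axis; the point is on the face and swings with it. The cover is a pale plate 130 mm wide, 4 mm thick, its front edge 126 mm from the hinge axis. Pushing here takes 3 to 5 N all the way (either press), then it is hard against the stop; 10 N is plenty.
- cover_hinge (a point): Middle of the hinge axis, parallel to the box's y axis, at box x = +56, y = +18, z = +74 mm, at the back of the well. Does not move. The cover's outer face is 3 mm from this axis: above it when shut, behind it (+x) when open. Open, the cover stands here leaning 5 degrees back, its edge 126 mm up; push it over from behind, towards the front, then down.
- well_floor (a point): Point on the metal floor of the well, 32 mm below the box top, at box x = -8, y = +18 mm. The well reaches from box x = -72 to +56 mm and y = -49 to +85 mm. Three breakers stand on it in a row along the box's y axis: one at this point, one 36 mm to each side. Which of them is tripped varies.
- latch_case (a point): Top centre of the black latch case inside the front of the well, 24 (x) by 30 (y) mm, its top 14 mm below the box top. Seen only with the cover open, when it is an obstacle beside the buttons.
- reset_button (a joint): Travel of the tripped breaker's button, m: 0 standing out (start), 0.008 fully in, where it meets a hard stop. Pushing takes 4 to 5 N all the way; no spring, it stays where it is left.
- button_top (a point): Centre of the top of the tripped breaker's button: black cap, 11 mm wide, over a white band 15 mm wide that shows only when it stands out. Top 15 mm above the well floor when out, 7 mm when in, level with the other two, which are in and do not move. Each rises from a black collar 18 mm wide, 4 mm high. The point moves with the button.
- screwdriver: Yellow-handled screwdriver, 26 by 186 by 22 mm, lying left of the box near the white fixture. Leave alone. Origin: centre of its underside.
- scrap_cup: Grey plastic cup, 78 mm wide, 75 mm high, at the back right. Leave alone. Origin: centre of its underside.
- tweezers: Steel tweezers, 13 by 122 by 10 mm, lying left of the box. Leave alone. Origin: centre of its underside.
- oil_dropper: Small brown dropper bottle with a black cap, 31 mm wide, 97 mm high, standing close to the right of the box (another like it stands far back). Leave alone. Origin: centre of its underside.
- housing_b_01: Black plastic housing, 33 by 34 by 52 mm, standing behind the box. Leave alone. Origin: centre of its underside.
- housing_b_02: Black plastic housing like the other one, standing behind the box. Leave alone. Origin: centre of its underside.
- calculator: Dark pocket calculator, 78 by 132 by 28 mm, lying right of the box. Leave alone. Origin: centre of its underside.

How it is judged:
By the outcome, as a careful person would: the job done as asked, in the order asked, and still so for the second after the job is handed in, with the robot touching nothing.
It also fails if it takes over 51 s, if anything falls off the work surface, if the arm or the gripper's body presses on something with over 40 N, if the wrist force passes 120 N, or if a joint passes its speed limit or range.

## Working session

There is one attempt and no reset: what is moved stays moved. The work goes in short steps, Python scripts to look and compute and a tool call to move; the robot and the scene stay as the last step left them, time stands still between calls to the robot, and variables do not carry over. Pictures are saved under pics/ and viewed, at most 10 in all, crops included, and the job is handed in when it is done.

Besides the shell and the picture viewer there is one more tool, called as a command line: name --argument value ..., lists and objects as JSON in quotes. servo_tool: Moves the arm, as the interface text tells. Its arguments: {"type":"object","properties":{"commands":{"type":"array"},"gripper":{"type":"number"},"squeeze":{"type":"number"}},"required":["commands"]}

```bash
mkdir -p pics
cat > h.py <<'E'
import numpy as np, cv2
from cell import manip
def snap(n,f):
    m=manip.camera_model(n); im=manip.snapshot(n); cv2.imwrite('pics/'+f,im[:,:,::-1]); return m
def KRt(m):
    f=240/np.tan(np.radians(m['vfov'])/2)
    return np.array([[f,0,m['cx']],[0,f,m['cy']],[0,0,1]]),cv2.Rodrigues(np.array(m['rvec'],float))[0],np.array(m['tvec'],float)
def ray(m,uv,z):
    K,R,t=KRt(m); c=-R.T@t; d=R.T@np.linalg.inv(K)@np.array([*uv,1.]); return c+d*(z-c[2])/d[2]
def proj(m,P):
    K,R,t=KRt(m); p=(R@np.atleast_2d(P).T).T+t; p=p@K.T; return p[:,:2]/p[:,2:]
E
python3 - <<'E'
from h import *
a=snap('top','t1.png');b=snap('scene','s1.png');print(a,b)
s=manip.sense();print(s['clock'],s['ee_pos'],s['tool_rot'],s['width'],s['wrist_force'])
E
```

```text
{'vfov': 57.98201935090116, 'cx': 318.5694397284749, 'cy': 238.13381849461723, 'rvec': array([ 2.15879535, -2.16787275,  0.18239873]), 'tvec': array([0.01426013, 0.60470259, 1.04998278])} {'vfov': 44.41299789770352, 'cx': 327.8719919977749, 'cy': 240.82594461210687, 'rvec': array([ 2.06515493, -1.2795502 ,  0.51837632]), 'tvec': array([-0.23212827,  0.42583379,  1.03843666])}
0.1 [0.27320781 0.61705855 0.23063331] [-6.49936322e-01 -3.07339572e+00  1.52787552e-03] 0.08531813775467252 [-0.95388237 -0.97316766  0.63016624]
```

View pics/t1.png

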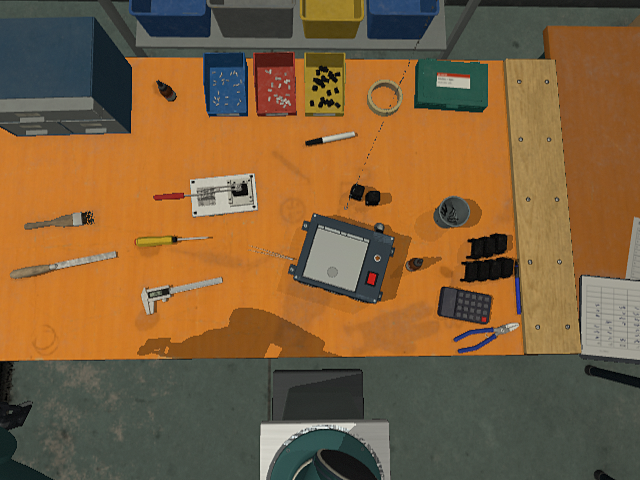

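View pics/s1.png

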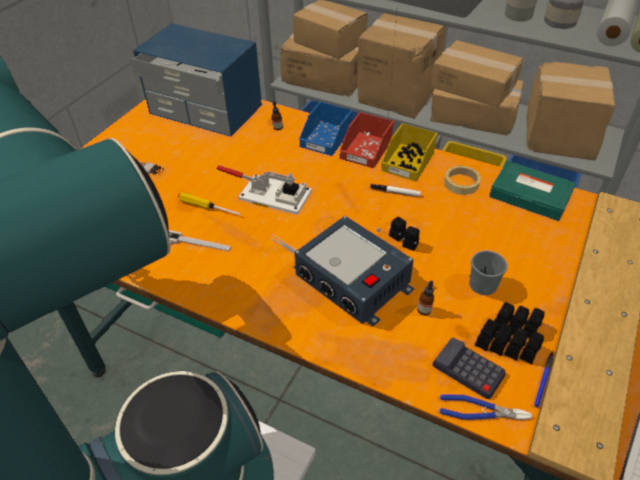

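The top view shows the box near (342,258). Its pale cover spans roughly (303-370, 222-292), with the thumb mark at about (333,272). Next I'll fit the cover outline.

Run:
```python
from h import *
m=manip.camera_model('top')
im=cv2.imread('pics/t1.png'); hsv=cv2.cvtColor(im,cv2.COLOR_BGR2HSV)
mask=((hsv[...,1]<50)&(hsv[...,2]>120)).astype(np.uint8); mk=np.zeros_like(mask); mk[215:300,295:375]=mask[215:300,295:375]
n,l,st,c=cv2.connectedComponentsWithStats(mk); i=1+st[1:,4].argmax()
cnt=cv2.findContours((l==i).astype(np.uint8),0,2)[0][0]
P=np.array([ray(m,p[0],.077)[:2] for p in cnt])
r=cv2.minAreaRect((P*1000).astype(np.float32));print(st[i],r,cv2.boxPoints(r))
print('thumb',ray(m,(333,272),.077))
for z in [.077]:
  print(ray(m,(318.5,238),z))
x,y,w,h=285,200,115,110
cv2.imwrite('pics/t1c.png',cv2.resize(im[y:y+h,x:x+w],None,fx=5,fy=5,interpolation=cv2.INTER_CUBIC))
```

```text
[ 303  225   66   66 2734] ((552.5790405273438, -29.040184020996094), (129.1114044189453, 129.4881591796875), 72.86969757080078) [[ 471.69257   -71.661934]
 [ 595.43634  -109.802124]
 [ 633.4655     13.581566]
 [ 509.72174    51.721756]]
thumb [ 0.51721455 -0.02154738  0.077     ]
[0.60017435 0.01296087 0.077     ]
```

View pics/t1c.png

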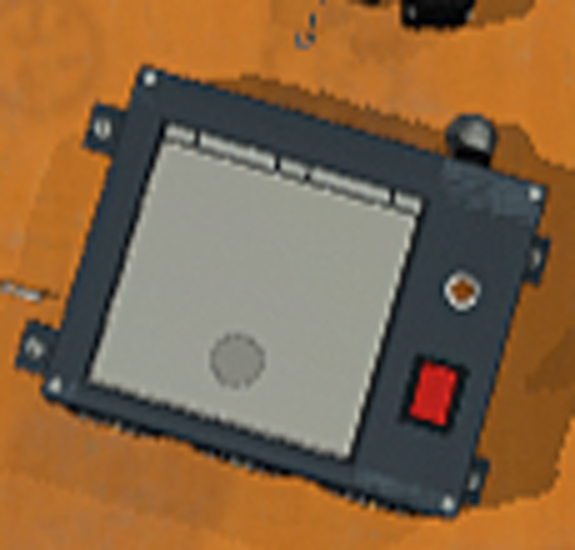

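The crop confirms the thumb mark at full-image (332.4,272) and a box yaw of about -17°. I'll approach above the mark with the fingers shut, aligned with the box axes.

servo_tool --commands '[0,0,0,-0.124,-0.038,-0.049,0,0,-0.038,-0.049,0,0,-0.038,-0.049,0,0,-0.038,-0.049,0,0,-0.038,-0.049,0,0,-0.038,-0.049,0,0,-0.038,-0.049,0,0,-0.038,-0.049,0,0,-0.038,-0.049,0,0,-0.038,-0.049,0,0,-0.038,-0.049,0,0]' --gripper 1

```text
clock: 1.6
ee_pos: [0.5181, -0.0216, 0.2313]
tool_rot: [0.459, 3.108, 0.0]
wrist_force: [0.7, 1.7, -0.2]
width: 0.0
gripper_force: 0.0
```

```bash
cat >> h.py <<'E'
H=np.array([.6108,-.0501,.074]); YAW=np.radians(-16.8)
def B(p):  # world -> rel. to hinge, box axes
    c,s=np.cos(YAW),np.sin(YAW); return np.array([[c,s,0],[-s,c,0],[0,0,1]])@(np.array(p)-H)
def W(b):
    c,s=np.cos(YAW),np.sin(YAW); return np.array([[c,-s,0],[s,c,0],[0,0,1]])@np.array(b)+H
def st():
    s=manip.sense(); R=cv2.Rodrigues(np.array(s['tool_rot']))[0]
    print('t',s['clock'],'box(mm)',(B(s['ee_pos'])*1e3).round(1),'yaw of tool y',np.degrees(np.arctan2(R[1,1],R[0,1])).round(2),'F',np.round(s['wrist_force'],1),'z',R[:,2].round(3))
E
python3 - <<'E'
from h import *
st(); m=snap('wrist','w1.png'); print(proj(m,W([-.098,0,.003])),proj(m,W([0,0,.003])), proj(m,W([-.126,.065,.003])),proj(m,W([-.126,-.065,.003])))
E
```

```text
t 1.6 box(mm) [-96.9   0.5 157.3] yaw of tool y 73.21 F [ 0.7  1.7 -0.2] z [ 0.  0. -1.]
[[323.51612938 215.38964937]] [[323.58590758 334.63122381]] [[414.5979503  177.13261407]] [[232.3596784  177.17501369]]
```

View pics/w1.png

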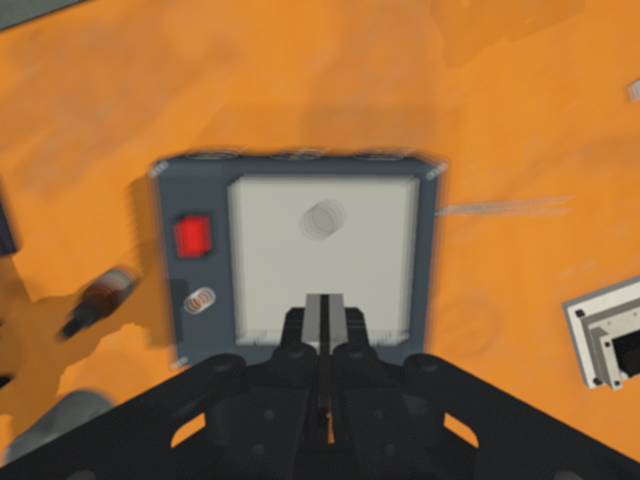

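The wrist view agrees with the estimate: the thumb mark is at about (324,219) against a predicted (323.5,215). I'll descend to just above the cover.

servo_tool --commands '[0.001,-0.0005,0.05,0,0,0,0.05,0,0,0,0.04,0,0,0,0.009,0,0,0,0,0]'

```text
clock: 2.28
ee_pos: [0.517, -0.0196, 0.083]
tool_rot: [-0.458, -3.108, 0.0]
wrist_force: [-0.9, -0.7, -0.1]
width: -0.0004
gripper_force: 0.0
```

servo_tool --commands '[0,0,0.003,0,0,0,0.003,0,0,0,0.003,0,0,0,0,0]'

```text
clock: 2.78
ee_pos: [0.517, -0.0197, 0.0735]
tool_rot: [0.458, 3.107, 0.0]
wrist_force: [0.9, 0.6, 2.3]
width: -0.0001
gripper_force: 1.0
```

servo_tool --commands '[0,0,0.002,0,0,0,0.001,0,0,0,0,0]'

```text
clock: 3.15
ee_pos: [0.5171, -0.0197, 0.0707]
tool_rot: [0.458, 3.107, 0.0]
wrist_force: [0.3, -0.4, 6.1]
width: 0.0002
gripper_force: 3.2
```

servo_tool --commands '[0,0,0.0005,0,0,0,0,0]'

```text
clock: 3.4
ee_pos: [0.5171, -0.0197, 0.0704]
tool_rot: [0.458, 3.107, 0.0]
wrist_force: [-0.7, 0.2, 7.6]
width: 0.0001
gripper_force: 4.2
```

Force rose with almost no travel, so the cover is at its stop. Retreating straight up.

servo_tool --commands '[0,0,-0.06,0,0,0,-0.06,0,0,0,-0.06,0,0,0,-0.04,0,0,0,0,0,0,0,0,0,0,0,0,0,0,0,0,0,0,0,0,0,0,0,0,0,0,0,0,0,0,0,0,0]'

```text
clock: 4.9
ee_pos: [0.5168, -0.0197, 0.2898]
tool_rot: [0.458, 3.108, 0.0]
wrist_force: [-0.1, 0.6, 0.1]
width: 0.0002
gripper_force: 0.0
```

servo_tool --commands '[0,0,0,0,0,0,0,0,0,0,0,0,0,0,0,0]'

```text
clock: 5.4
ee_pos: [0.5168, -0.0197, 0.2898]
tool_rot: [0.458, 3.108, 0.0]
wrist_force: [-0.3, 0.2, -0.1]
width: -0.0001
gripper_force: 0.0
```

Run:
```python
from h import *
st(); m=snap('wrist','w2.png'); mt=snap('top','t2.png')
a=cv2.imread('pics/w2.png');b=cv2.imread('pics/t2.png')[190:310,270:400]
o=np.hstack([a[100:400,140:480],cv2.resize(b,(325,300),interpolation=cv2.INTER_CUBIC)]);cv2.imwrite('pics/c2.png',o)
for y in(.036,0,-.036):
  print(y,'out',proj(m,W([-.064,y,-.013]))[0],'floor',proj(m,W([-.064,y,-.028]))[0])
```

```text
t 5.4 box(mm) [-98.8   1.9 215.8] yaw of tool y 73.22 F [-0.3  0.2 -0.1] z [ 0.  0. -1.]
0.036 out [360.7907651 234.2901518] floor [359.46645741 229.98865261]
0 out [322.06137665 234.29431265] floor [322.12661806 229.99240352]
-0.036 out [283.32711969 234.29847402] floor [284.78225331 229.99615488]
```

View pics/c2.png

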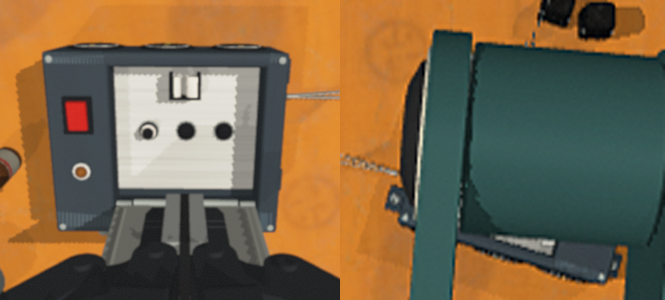

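The left side of the picture is the open well. The tripped breaker, with the white ring, is the right-hand one (box -y) at wrist pixel (288,231). The other two are at (326,231) and (363,231). I'll measure its position more precisely.

Run:
```python
from h import *
m=manip.camera_model('wrist'); im=cv2.imread('pics/w2.png'); g=im.max(2)
for (u,v),z in zip([(288,231),(326,231),(363,231)],[-.013,-.021,-.021]):
  p=g[v-14:v+15,u-14:u+15]; n,l,s,c=cv2.connectedComponentsWithStats((p<70).astype(np.uint8))
  k=[i for i in range(1,n) if s[i,4]>15]
  for i in k:
    cc=c[i]+[u-14,v-14]; print(cc,s[i],'at z',(B(ray(m,cc,H[2]+z))*1e3).round(1))
x=[]
for uv in [(140+186,100+85)]: print('latch',(B(ray(m,uv,.064))*1e3).round(1))
cv2.imwrite('pics/b.png',cv2.resize(im[200:260,265:385],None,fx=5,fy=5,interpolation=cv2.INTER_CUBIC))
```

```text
[287.07142857 233.4       ] [ 9 12  9 10 70] at z [-64.9 -32.5 -13. ]
[325.70149254 230.71144279] [  6   6  16  16 201] at z [-65.2   3.4 -21. ]
[363.21105528 230.96482412] [  7   7  16  15 199] at z [-65.   38.9 -21. ]
latch [-110.5    3.6  -10. ]
```

View pics/b.png

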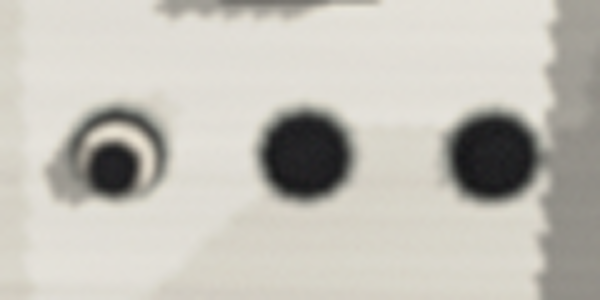

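servo_tool --commands '[-0.034,-0.035,0,0,0,0,0.055,0,0,0,0.055,0,0,0,0.055,0,0,0,0.04,0,0,0,0.015,0,0,0,0,0]'

```text
clock: 6.38
ee_pos: [0.5393, -0.063, 0.07]
tool_rot: [-0.458, -3.107, 0.0]
wrist_force: [0.3, -0.0, 0.6]
width: -0.0002
gripper_force: 0.0
```

servo_tool --commands '[0,0,0.003,0,0,0,0.003,0,0,0,0.003,0,0,0,0.002,0,0,0,0,0]'

```text
clock: 7.0
ee_pos: [0.5394, -0.063, 0.059]
tool_rot: [0.458, 3.108, -0.0]
wrist_force: [1.3, -0.3, 1.6]
width: -0.0002
gripper_force: 0.9
```

servo_tool --commands '[0,0,0.002,0,0,0,0.002,0,0,0,0.001,0,0,0,0,0]'

```text
clock: 7.5
ee_pos: [0.5393, -0.063, 0.0537]
tool_rot: [0.458, 3.108, -0.0]
wrist_force: [1.6, 0.3, 2.8]
width: -0.0002
gripper_force: 1.1
```

servo_tool --commands '[0,0,0.001,0,0,0,0,0]'

```text
clock: 7.75
ee_pos: [0.5393, -0.063, 0.053]
tool_rot: [0.458, 3.108, -0.0]
wrist_force: [1.0, 0.3, 4.4]
width: 0.0002
gripper_force: 2.6
```

servo_tool --commands '[0,0,0.001,0,0,0,0,0]'

```text
clock: 8.0
ee_pos: [0.5394, -0.063, 0.0528]
tool_rot: [0.458, 3.108, -0.0]
wrist_force: [-3.7, 1.2, 15.3]
width: -0.0003
gripper_force: 7.6
```

servo_tool --commands '[0,0,0.001,0,0,0,0,0]'

```text
clock: 8.25
ee_pos: [0.5395, -0.063, 0.0527]
tool_rot: [0.458, 3.107, -0.0]
wrist_force: [-9.3, 0.6, 24.2]
width: 0.0003
gripper_force: 12.5
```

Hard stop reached at z = 53 mm, as expected. Up and check.

servo_tool --commands '[0,0,-0.04,0,0,0,-0.06,0,0,0,-0.06,0,0,0,-0.06,0,0,0,-0.02,0,0.034,0.02,0,0,0,0,0,0,0,0,0,0]'

```text
clock: 9.25
ee_pos: [0.5124, -0.0341, 0.2899]
tool_rot: [-0.458, -3.107, 0.0]
wrist_force: [0.4, 1.8, 0.8]
width: 0.0002
gripper_force: 0.0
```

Run:
```python
from h import *
st(); m=snap('wrist','w3.png');s=snap('scene','s3.png')
a=cv2.imread('pics/w3.png')[150:450,140:480];b=cv2.imread('pics/s3.png')[120:345,250:505]
cv2.imwrite('pics/c3.png',np.hstack([a,cv2.resize(b,(340,300),interpolation=cv2.INTER_CUBIC)]))
t=1.65
for y in(.068,-.062): print(proj(s,W([-.126*np.cos(t)+.003,y,.126*np.sin(t)])), proj(s,W([0.003,y,0])))
```

```text
t 9.25 box(mm) [-98.8 -13.1 215.9] yaw of tool y 73.24 F [0.4 1.8 0.8] z [-0.001 -0.    -1.   ]
[[347.81275398 182.66462071]] [[343.90762375 225.73529534]]
[[393.69530913 209.79599045]] [[386.67351959 253.17586226]]
```

View pics/c3.png

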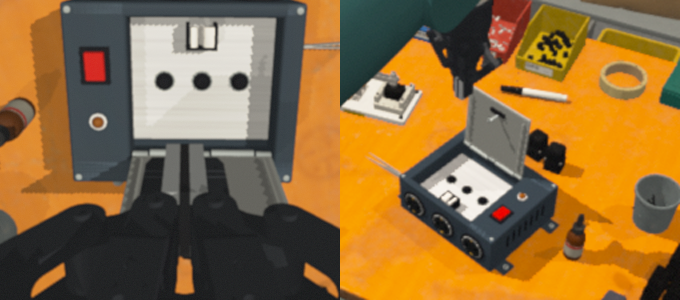

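All three buttons now look level and the white ring is gone. The cover stands open. Computing the closing path.

Run:
```python
import numpy as np
a=11;p=np.array([50,85.])
for th,r in zip([94,86,78,70,62,54,46,38,30,24,18,12,7,3,0,-3.5],np.r_[np.linspace(86,109,14),109,109]):
    t=np.radians(th); q=np.array([-r*np.cos(t)+3*np.sin(t)+a, r*np.sin(t)+3*np.cos(t)])
    print(th,q.round(1),'row dx,dz',(-(q-p)*[1,1]).round(1)); p=q
```

```text
94 [20.  85.6] row dx,dz [30.  -0.6]
86 [ 7.9 87.8] row dx,dz [12.1 -2.2]
78 [-4.7 88.2] row dx,dz [12.6 -0.4]
70 [-17.4  86.8] row dx,dz [12.7  1.4]
62 [-30.   83.6] row dx,dz [12.6  3.2]
54 [-42.3  78.5] row dx,dz [12.3  5.1]
46 [-54.   71.6] row dx,dz [11.6  6.9]
38 [-64.7  62.9] row dx,dz [10.7  8.6]
30 [-74.2  52.7] row dx,dz [ 9.6 10.3]
24 [-80.9  44.2] row dx,dz [6.7 8.5]
18 [-86.7  34.9] row dx,dz [5.8 9.3]
12 [-91.5  24.9] row dx,dz [ 4.8 10. ]
7 [-95.1  16. ] row dx,dz [3.5 8.8]
3 [-97.7   8.7] row dx,dz [2.6 7.3]
0 [-98.   3.] row dx,dz [0.3 5.7]
-3.5 [-98.   -3.7] row dx,dz [-0.   6.7]
```

servo_tool --commands '[-0.05,0.015,0,0,-0.05,0,0,0,-0.049,0,0,0,0,0,0,0,0,0,0.05,0,0,0,0.05,0,0,0,0.031,0,0,0,0,0]'

```text
clock: 10.35
ee_pos: [0.6581, -0.0627, 0.1573]
tool_rot: [-0.458, -3.104, 0.0]
wrist_force: [0.6, -0.4, -0.0]
width: 0.0004
gripper_force: 0.0
```

servo_tool --commands '[0.01,0,0,0,0.01,0,0,0,0.01,0,-0.001,0,0.012,0,-0.002,0,0.0126,0,0,0,0.0127,0,0.001,0]'

```text
clock: 11.1
ee_pos: [0.5942, -0.043, 0.1619]
tool_rot: [0.458, 3.108, -0.0]
wrist_force: [2.4, -1.3, -0.1]
width: -0.0004
gripper_force: 1.0
```

servo_tool --commands '[0.0126,0,0.003,0,0.0123,0,0.005,0,0.0116,0,0.007,0,0.0107,0,0.0086,0]'

```text
clock: 11.6
ee_pos: [0.5492, -0.0294, 0.1377]
tool_rot: [0.458, 3.108, -0.0]
wrist_force: [2.4, -0.4, 1.0]
width: -0.0
gripper_force: 1.2
```

Run:
```python
from h import *
st()
```

```text
t 11.6 box(mm) [-65.    2.   63.7] yaw of tool y 73.23 F [ 2.4 -0.4  1. ] z [ 0. -0. -1.]
```

In contact and following the arc as planned. Continuing down.

servo_tool --commands '[0.0096,0,0.0103,0,0.0067,0,0.0085,0,0.0058,0,0.0093,0,0.0048,0,0.01,0,0.0035,0,0.0088,0,0.0026,0,0.0073,0,0.0003,0,0.006,0]'

```text
clock: 12.48
ee_pos: [0.5176, -0.0199, 0.0775]
tool_rot: [-0.458, -3.107, -0.0]
wrist_force: [-1.5, 1.2, 2.5]
width: -0.0005
gripper_force: 1.1
```

servo_tool --commands '[0,0,0.003,0,0,0,0.002,0,0,0,0.001,0,0,0,0,0]'

```text
clock: 12.98
ee_pos: [0.5179, -0.02, 0.072]
tool_rot: [-0.458, -3.108, 0.0]
wrist_force: [-1.4, 0.5, 1.4]
width: 0.0001
gripper_force: 1.0
```

servo_tool --commands '[0,0,0.001,0,0,0,0.0005,0,0,0,0,0]'

```text
clock: 13.35
ee_pos: [0.5181, -0.0201, 0.071]
tool_rot: [0.458, 3.108, 0.0]
wrist_force: [-3.4, 1.2, 7.4]
width: -0.0004
gripper_force: 3.8
```

servo_tool --commands '[0,0,0.0005,0,0,0,0,0]'

```text
clock: 13.6
ee_pos: [0.5182, -0.0201, 0.0708]
tool_rot: [0.458, 3.107, 0.0]
wrist_force: [-5.3, 0.7, 9.5]
width: 0.0003
gripper_force: 5.4
```

servo_tool --commands '[0,0,0.0004,0,0,0,0,0]'

```text
clock: 13.85
ee_pos: [0.5182, -0.02, 0.0707]
tool_rot: [0.458, 3.107, 0.0]
wrist_force: [-7.1, 0.5, 13.3]
width: -0.0002
gripper_force: 7.1
```

servo_tool --commands '[0,0,-0.01,0,0,0,-0.05,0,0,0,-0.06,0,0,0,-0.06,0,0,0,-0.03,0,0,0,0,0,0,0,0,0,0,0,0,0]'

```text
clock: 14.85
ee_pos: [0.5177, -0.02, 0.2783]
tool_rot: [-0.458, -3.106, 0.0]
wrist_force: [-0.5, -0.2, 0.6]
width: -0.0001
gripper_force: 0.0
```

Run:
```python
from h import *
st(); m=snap('wrist','w4.png');s=snap('scene','s4.png')
a=cv2.imread('pics/w4.png')[150:450,140:480];b=cv2.imread('pics/s4.png')[120:345,250:505]
cv2.imwrite('pics/c4.png',np.hstack([a,cv2.resize(b,(340,300),interpolation=cv2.INTER_CUBIC)]))
```

```text
t 14.85 box(mm) [-97.8   1.9 204.3] yaw of tool y 73.22 F [-0.5 -0.2  0.6] z [-0.002  0.    -1.   ]
```

View pics/c4.png

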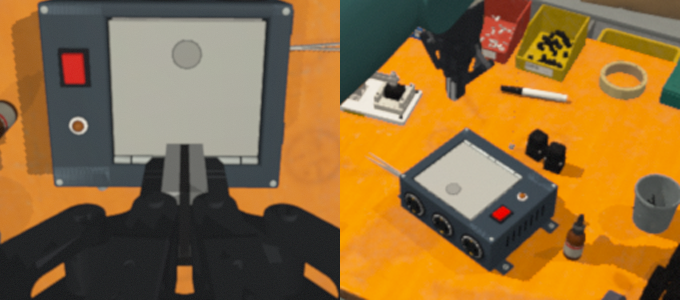

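The cover is shut flush in both views, one second after release, and nothing else has moved. Handing in.

```bash
python3 -c "
from cell import manip
print(manip.job_done())"
```

```text
the job is handed in; nothing more can be done
None
```

The job is handed in at about 15 s of robot time: the cover sprang open, the tripped breaker (the right-hand one, box -y side) was pushed in to its hard stop, and the cover was pushed down from outside and stayed shut in the last pictures; the hand-in returned no verdict.

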